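# Bring the gap in an old cart tyre to the top and dry-fit its cast fill

### The arm

A 6-joint arm with a two-finger parallel gripper is mounted at the origin on the work surface. World frame = base frame: x ahead of the robot, y to its left, z up, the work surface at z = 0. Lengths are in m, angles in rad, forces in N, time in s.
With the tool pointing down it reaches from about 0.35 to 1 m from the base axis. Payload 7.1 kg.
Tool frame: the origin (TCP) lies midway between the tips of the shut fingers; the grasp point (between the pads) lies 19 mm behind it; z points along the fingers, x is the direction in which the jaws open and shut, and the axes are right-handed (so a half turn about z gives the same grasp; the last joint's range is limited). The gripper opens to 85 mm and grips with 20 to 120 N. Pads are 22 mm wide; open, the fingers measure 114 mm over their backs; the gripper's body (76 mm by 85 mm) begins 54 mm behind the grasp point. The pads swing forward as they close: fully open they stand 13 mm farther back than shut.
Start: joints at [1.275, 0.423, 1.63, -0, 1.089, -0.019], TCP at [0.171, 0.601, 0.231] pointing down, gripper open.
Joint ranges: [-3, 3], [-0.9, 2.11], [0.09, 2.58], [-1.31, 4.45], [0.11, 2.69], [-2.54, 2.54]. Speed limits (rad/s): [2.39, 2.39, 3.01, 3.14, 3.14, 3.14].

### API

Orientations are given as a 3x3 rotation matrix whose columns are the frame's x, y, z axes.
In Python, from workcell import arm gives the robot as it stands. The module is installed in compiled form; this text tells all that it offers.
- The arm moves only by the tool carry_out, never from a script. Its arguments are lists of equal length, an entry for each row: "translation": the shift along the world's x, y, z in cm, a list of three; "twist": the turn about the world's z in degrees; "grip": the closure in counts, from 0 (fully open) to 255 (shut). In form: {"translation": [[x, y, z], ...], "twist": [twist, ...], "grip": [grip, ...]}. A call has 1 to 12 rows; each row is the pose to reach, as a shift and turn from the pose commanded when the call began; what a row does not reach only later rows make up. A row lasts 1/8 s, in which the tool goes at most 62.5 mm and 10.7 degrees, less where a joint would pass 70% of its speed; a pose out of reach is approached as far as the arm can. A call with a gripper value outside its range is refused whole. The fingers move at their own pace and stop on an object; the grip force is fixed at half the most. Time passes only in rows, so rows that repeat a pose let the fingers close. It gives the time, the measured TCP pose, the force and the opening at its end, in the units of the state.
- arm.observe(): the state, without advancing time (a new reading comes with each control period).
- arm.read_camera(name): name is "side" or "top"; returns a dict with "img" (400x640x3 uint8, red, green, blue), "z_map" (400x640 float32, m along the optical axis (not along the pixel's ray), 0 where there is no reading), "fx", "fy", "cx", "cy" (pixels), "world_from_camera" (4x4, takes a point from camera to world coordinates). Camera axes: x right, y up, looking along -z (the intrinsics and any distortion apply to the point x, -y, -z); pixel columns grow to the right and rows downward; lengths in m; the calibration is good to about 2 mm. A picture is of the moment at which its call begins.
- arm.close_job(): hands the job in, once; it reports no verdict.
Trained networks look in the newest picture that a camera, given by its name, has taken for a name from the list of things; names that differ only in an ending like _2 or _b are one class to them, and where a whole thing is asked for, a point or a joint stands for the part that bears it (a point fixed in the world has none). Each returns a list of dicts, best first, with "score" (0 to 1); they miss things now and then, are a little off and sometimes report something else, mostly with a low value. They report only what shows in the picture. A call takes as long as a camera call.
- arm.recognise(camera, thing): "box" ([left, top, right, bottom] in pixels, round what is visible of it).
The state is a dict: "clock": time; "joints": joint angles; "joint_velocities": joint speeds; "effort": joint torques, N m; "tool_pos": TCP position; "tcp_rot": TCP orientation; "wrist_force": force on the tool from outside, world axes, zero at the start; "wrist_torque": the same for the moment, N m; "grip_width": finger opening in m.
Only numpy, scipy, OpenCV 4.12 (cv2) and the standard library are available. Lean on these libraries where they do the work, as an engineer would, in place of code of your own. Each camera call takes 0.05 s, during which the arm holds its last target. There are 200 camera calls.

### The job

An old cart wheel turns freely in the plywood stand, with the gap in its perished solid tyre somewhere underneath. Bring the gap straight up to the top by stroking the tread round with light fingertip pressure - press gently, never squeeze or force the brittle rubber and never send the wheel spinning - and take the fingers off with the wheel at rest. Then take the cast fill from the card tray by its tab, set it in the gap and ease it fully home on the bare rim, pressing gently, and leave it there with the gap still at the top; do not disturb the jar, the wash bottle or the tin.

Things in the scene. Friction and masses are not known exactly. Their poses are not given: they have to be found in the camera images.
- wheel: Cream steel disc cart wheel with a black solid rubber tyre 40 mm wide, about 200 mm across. Origin on the axle at mid-width, 135 mm above the table; own x along the level axle, own z from the axle through the middle of the gap (straight up when the gap is at the top). Turns endlessly both ways; a small bearing drag (0.05 N m) holds it where it is left; let go while moving it coasts a few degrees.
- crown (a point): Fixed point 100 mm straight above the axle (235 mm above the table), where the top of the tread would lie if the tyre were round; x as the axle, z up. The tyre has gone oval: the tread's radius is 96 to 104 mm, so its height under the finger has to be felt. The axle's rubber bushes yield 1 mm per 20 N. A 3 to 8 N press turns it; over 20 N, or a speed over 4 rad/s, harms it.
- stand: Plywood wheel stand fixed to the table; origin under its middle, below the axle, x along the axle. Base 160 (x) by 300 (y) by 15 mm. Two cheeks 12 mm thick and 76 mm apart stand at the wheel's sides, 230 mm long, sloping in above 78 mm to a top 158 mm above the table; they hide the lower tyre. Above that the wheel is clear on all sides.
- gap (a point): Middle of the gap's flat floor on the bare rim, 78.5 mm from the axle; turns with the wheel, axes as the wheel's. A whole piece of tyre is missing: the gap is 21.5 mm deep, along the tread 27 mm long at the floor and 34 mm at the top (end walls in radial planes). The floor is 41 mm wide between two rim flanges that stand 4.5 mm above it; higher up the gap is open to both sides.
- fill_foot (a point): Centre of the underside of the loose cast fill, a plaster-coloured keystone block (40 g): 37 mm wide (own x, across the wheel), 21.5 mm high, along the tread (own y) 24 mm at the foot, 31 mm at the top; foot edges chamfered 3 mm; either way round fits; press at most 20 N. Fully home, this point lies on the gap point, z axes along each other, with 1.5 mm play at each end and 2 mm at each side.
- fill_tab (a point): Centre of the fill's grip tab, 35.5 mm above its foot: a tab left from casting on top of the block, 22 mm (own x) by 14 mm (own y), 28 mm tall. The fill starts upright, own z up.
- tray: Fixed card tray in which the fill starts, left or right of the stand: 130 by 150 mm, floor 4 mm thick, walls 16 mm high; origin under its middle.
- jar_centre (a point): Middle of a loose lidded jar, 68 mm across and 85 mm tall, on the other side of the stand from the tray; leave it alone.
- wash_bottle_centre (a point): Middle of a loose white wash bottle, 64 mm across and 170 mm tall, beside the far end of the stand; leave it alone.
- tin_centre (a point): Middle of a loose closed tin, 60 mm across and 60 mm tall, beside the far end of the stand; leave it alone.

How it is judged:
On the way:
1. the gap is at the top (within 0.12 rad of straight up), the wheel at rest, the fingers off it and the fill not yet in it (angle between wheel's own z axis and vertical below 0.12 rad and distance between fill_foot and gap above 0.05 m and angular speed of wheel below 0.05 rad/s and contact force between the fingers and wheel below 0.2 N), for 0.3 s.
At the end, for the whole second after the job is handed in: The fill sits fully home in the gap (foot within 2.5 mm of the gap's floor, centred within 3 mm along the tread and 3.5 mm across, not tipped more than 0.08 rad), the gap is at the top within 0.16 rad, wheel and fill are at rest and nothing is touched (angle between wheel's own z axis and vertical below 0.16 rad and angular speed of wheel below 0.05 rad/s and contact force between the fingers and wheel below 0.2 N and x of fill_foot in the frame of gap between -0.0035 and 0.0035 m and y of fill_foot in the frame of gap between -0.003 and 0.003 m and z of fill_foot in the frame of gap between -0.0025 and 0.0025 m and angle between the z axis of fill_foot and the z axis of gap, either way round below 0.08 rad and linear speed of fill below 0.02 m/s).
It fails at once if the fingers press on the wheel or its tyre with more than 20 N (contact force between the fingers and wheel above 20 N).
It fails at once if the fill is pressed into the wheel with more than 20 N (contact force between fill and wheel above 20 N).
It fails at once if the wheel spins faster than 4 rad/s (angular speed of wheel above 4 rad/s).
It fails at once if the jar, the wash bottle or the tin is moved more than 15 mm (distance of any of jar_centre, wash_bottle_centre, tin_centre from where it was at the start of the episode above 0.015 m).
It also fails if it takes over 72 s, if anything falls off the work surface, if the arm or the gripper's body presses on something with over 40 N, if the wrist force passes 120 N, or if a joint passes its speed limit or range.

## Working session

There is one attempt and no reset: what is moved stays moved. The work goes in short steps, Python scripts to look and compute and a tool call to move; the robot and the scene stay as the last step left them, time stands still between calls to the robot, and variables do not carry over. Pictures are saved under pics/ and viewed, about 8 in all and at most 12, crops included, and the job is handed in when it is done.

Besides the shell and the picture viewer there is one more tool, called after "Request:" by a JSON object that holds its "api" and its "payload". carry_out: Moves the arm, as the interface text tells. Its arguments: {"type":"object","properties":{"translation":{"type":"array","items":{"type":"array","items":{"type":"number"}}},"twist":{"type":"array","items":{"type":"number"}},"grip":{"type":"array","items":{"type":"number"}}},"required":["translation","twist","grip"]}

```bash
mkdir -p pics; cat > h.py <<'E'
import numpy as np, cv2
from workcell import arm
def shot(cam,name=None):
    d=arm.read_camera(cam)
    if name: cv2.imwrite(f'pics/{name}.png',cv2.cvtColor(d['img'],cv2.COLOR_RGB2BGR))
    return d
def cloud(d):
    z=d['z_map'];v,u=np.mgrid[0:z.shape[0],0:z.shape[1]]
    p=np.stack([(u-d['cx'])/d['fx']*z,-(v-d['cy'])/d['fy']*z,-z],-1)
    T=np.array(d['world_from_camera']);w=p@T[:3,:3].T+T[:3,3]
    w[z==0]=np.nan
    return w
E
python3 - <<'E'
from h import *
np.set_printoptions(precision=4,suppress=True)
s=arm.observe();print(s['clock'],s['tool_pos'],s['tcp_rot'],s['wrist_force'],s['grip_width'])
for c in('side','top'):
    d=shot(c,c+'0');w=cloud(d)
    print(c,d['fx'],d['cx'],d['cy'],np.array(d['world_from_camera']),d.keys())
    for t in('wheel','stand','gap','fill_foot','fill_tab','tray','jar_centre','wash_bottle_centre','tin_centre'):
        for r in arm.recognise(c,t)[:2]:
            b=np.array(r['box']).astype(int);q=w[max(b[1],0):b[3]+1,max(b[0],0):b[2]+1].reshape(-1,3)
            print(t,round(r['score'],2),b,np.nanmedian(q,0),np.nanpercentile(q,2,axis=0),np.nanpercentile(q,98,axis=0))
E
```

```text
0.0 [0.1706 0.6007 0.2305] [[ 0.2733  0.9619 -0.0004]
 [ 0.9619 -0.2733 -0.0015]
 [-0.0015 -0.     -1.    ]] [ 0.1338  0.2472 -0.0926] 0.08546635959007266
side 432.49823444723734 320.7861271135709 199.9706543588018 [[ 0.7687  0.3958 -0.5025  0.0702]
 [-0.6392  0.5033 -0.5815 -0.5194]
 [ 0.0227  0.7681  0.6399  0.7359]
 [ 0.      0.      0.      1.    ]] dict_keys(['img', 'z_map', 'fx', 'fy', 'cx', 'cy', 'world_from_camera'])
wheel 0.89 [295 142 369 225] [0.572  0.0397 0.1417] [ 0.5347 -0.0477 -0.0014] [0.9062 0.3764 0.2307]
stand 0.88 [265 145 394 281] [0.5696 0.0306 0.015 ] [ 0.4212 -0.1194 -0.0026] [0.9218 0.3737 0.2253]
stand 0.47 [375 330 417 389] [ 0.4305 -0.3095  0.0558] [ 0.404  -0.3425 -0.0015] [ 0.5263 -0.2355  0.0866]
fill_foot 0.47 [215 180 228 201] [0.4475 0.3159 0.0179] [0.4277 0.2989 0.0018] [0.4905 0.3719 0.0541]
fill_tab 0.7 [210 178 233 201] [0.4513 0.3214 0.0072] [ 0.422   0.294  -0.0001] [0.5029 0.4057 0.0538]
jar_centre 0.81 [373 327 414 390] [ 0.4292 -0.3067  0.0536] [ 0.4009 -0.3404 -0.0018] [ 0.5271 -0.229   0.0866]
jar_centre 0.73 [210 179 231 199] [0.4494 0.3
[... 906 characters left out ...]
 0.1986] [ 0.5655 -0.0562  0.0135] [0.6401 0.1517 0.2334]
fill_foot 0.6 [186 224 202 245] [0.4459 0.3198 0.0216] [0.4205 0.3052 0.    ] [0.4727 0.3464 0.0554]
fill_tab 0.49 [184 226 198 244] [0.4443 0.3259 0.0245] [ 0.4228  0.3111 -0.0002] [0.4677 0.3514 0.0559]
tray 0.78 [173 204 237 262] [0.4511 0.2986 0.0044] [ 0.3812  0.2219 -0.0027] [0.5221 0.3742 0.0304]
jar_centre 0.93 [429 227 468 257] [ 0.4428 -0.2917  0.056 ] [ 0.4074 -0.3587 -0.0043] [ 0.4816 -0.2622  0.0884]
wash_bottle_centre 0.89 [183 139 221 170] [0.6302 0.2912 0.0907] [ 0.6042  0.2689 -0.004 ] [0.6894 0.3644 0.172 ]
tin_centre 0.86 [430 148 458 177] [ 0.6367 -0.2865  0.0499] [ 0.6079 -0.3345 -0.0043] [ 0.6828 -0.2568  0.0644]
```

```bash
cd pics; python3 -c "
import cv2,numpy as np
a=np.vstack([cv2.imread('side0.png'),cv2.imread('top0.png')]);cv2.imwrite('both0.png',cv2.resize(a,(480,600)))"
```

```text
(no output)
```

View pics/both0.png

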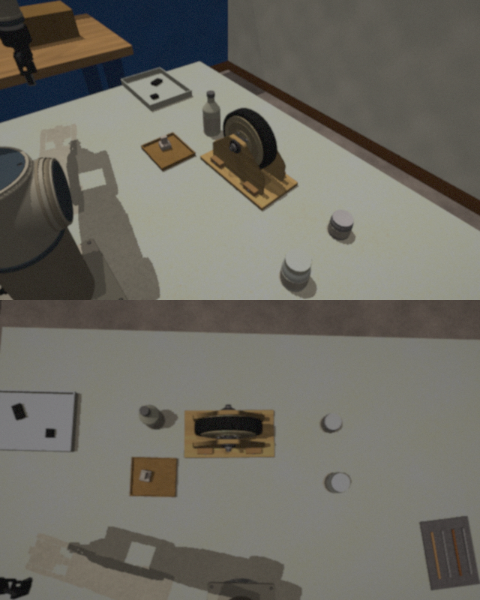

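Side view (left half-scaled) shows the wheel in the stand with its axle roughly along world x; the top view shows the tray with the fill at top-pixel ≈ (193,235), wheel at ≈ (304,170), jar and tin at right, bottle at (203,155). Next I measure precisely.

```bash
cat >> h.py <<'E'
def rect(w,lo,hi,zl,zh,name):
    q=w.reshape(-1,3);m=np.isfinite(q).all(1)&(q[:,0]>lo[0])&(q[:,0]<hi[0])&(q[:,1]>lo[1])&(q[:,1]<hi[1])&(q[:,2]>zl)&(q[:,2]<zh)
    p=q[m]
    if len(p)<4: print(name,len(p));return p
    (c,s,a)=cv2.minAreaRect((p[:,:2]*1000).astype(np.float32))
    print(name,len(p),'c',np.round(c,1),'size',np.round(s,1),'ang',round(a,1),'mean',np.round(p.mean(0)*1000,1),'zmax',round(p[:,2].max()*1000,1))
    return p
E
python3 - <<'E'
from h import *
for c in('top','side'):
    print(c);w=cloud(shot(c))
    rect(w,(.45,-.15),(.75,.23),.010,.019,'base')
    p=rect(w,(.45,-.15),(.75,.23),.175,.26,'wheel')
    # tread top profile
    for y in np.arange(-.05,.16,.015):
        k=p[abs(p[:,1]-y)<.005]
        if len(k): print(round(y,3),len(k),np.round([k[:,0].min(),k[:,0].max(),k[:,2].max()],4),end=';')
    print()
    rect(w,(.45,-.15),(.75,.23),.145,.162,'cheektops')
    rect(w,(.40,.28),(.50,.36),.044,.07,'tabtop')
    rect(w,(.40,.28),(.50,.36),.020,.030,'blocktop')
    rect(w,(.36,.20),(.54,.39),.012,.019,'traywalls')
    rect(w,(.36,-.36),(.5,-.22),.08,.09,'jar')
    rect(w,(.56,-.36),(.7,-.22),.055,.065,'tin')
    rect(w,(.56,.22),(.7,.36),.03,.12,'bottle')
d=shot('top');i=d['img']
a=cv2.resize(i[130:215,235:380],None,fx=5,fy=5,interpolation=2);b=cv2.resize(i[200:270,165:245],None,fx=2,fy=2)
cv2.imwrite('pics/w1.png',cv2.cvtColor(a,cv2.COLOR_RGB2BGR))
cv2.imwrite('pics/f1.png',cv2.cvtColor(cv2.resize(i[200:270,165:245],None,fx=6,fy=6,interpolation=2),cv2.COLOR_RGB2BGR))
E
```

```text
top
base 2752 c [567.6  66.8] size [218.1 332.7] ang 3.0 mean [578.1  51.8  14.9] zmax 19.0
wheel 1954 c [594.5  49.9] size [ 49.9 188.4] ang 2.1 mean [591.2  49.4 213.8] zmax 237.1
-0.035 80 [0.5779 0.6172 0.2008];-0.02 88 [0.5746 0.617  0.2147];-0.005 103 [0.5737 0.6216 0.2246];0.01 114 [0.5714 0.6203 0.2317];0.025 118 [0.5711 0.6191 0.2343];0.04 122 [0.5699 0.616  0.2358];0.055 125 [0.5695 0.6161 0.2371];0.07 123 [0.5695 0.6168 0.2345];0.085 119 [0.5686 0.6177 0.2307];0.1 114 [0.5697 0.6164 0.2227];0.115 105 [0.5698 0.6168 0.2155];0.13 76 [0.573  0.6112 0.2017];0.145 20 [0.5759 0.6114 0.1867];
cheektops 765 c [593.7  56.8] size [125.3 184.3] ang 29.2 mean [588.4  54.2 154.4] zmax 162.0
tabtop 59 c [447.3 321.9] size [14.7 21.9] ang 81.7 mean [447.2 321.6  53. ] zmax 59.1
blocktop 112 c [447.1 323. ] size [31.5 36.4] ang 80.1 mean [446.9 319.9  25.2] zmax 30.0
traywalls 360 c [444.6 298.8] size [129.8 151.2] ang 0.0 mean [446.6 300.   15.6] zmax 19.0
jar 500 c [ 440.5 -300.6] size [56.1 58.5] ang 1.5 mean [ 440.7 -300.9   85. ] zmax 90.0
tin 382 c [ 637.1 -284. ] size [53.3 54. ] a
[... 637 characters left out ...]
215];0.115 39 [0.567  0.6007 0.212 ];0.13 15 [0.5698 0.5738 0.1977];
cheektops 736 c [558.4  43.7] size [ 69.1 202.9] ang 11.8 mean [562.5  32.6 153.7] zmax 162.0
tabtop 51 c [444.3 322. ] size [16.9 21.7] ang 87.0 mean [443.3 321.2  51.3] zmax 55.5
blocktop 88 c [444.5 322.9] size [31.5 37.8] ang 76.0 mean [441.  318.1  24.9] zmax 29.4
traywalls 362 c [453.2 287.9] size [175.3 154.4] ang 89.9 mean [438.8 293.4  15.1] zmax 18.9
jar 908 c [ 437.9 -301.4] size [59.8 58.1] ang 24.8 mean [ 437.  -302.1   84.8] zmax 89.7
tin 504 c [ 635.3 -283.5] size [55.3 53.6] ang 39.9 mean [ 634.  -284.5   60. ] zmax 63.8
bottle 702 c [624.1 292. ] size [47.1 64.3] ang 49.4 mean [619.9 283.1  78.4] zmax 119.8
```

View pics/f1.png

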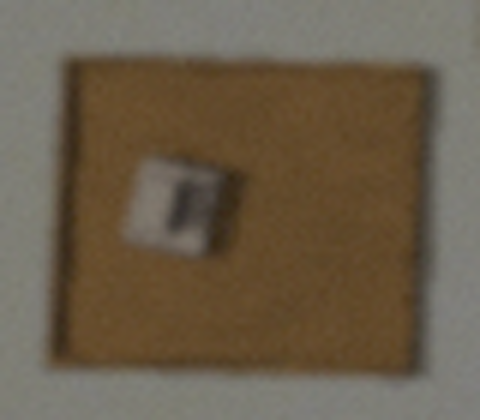

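```bash
cat >> h.py <<'E'
from scipy.optimize import least_squares
def prof(w,xm=.591,yaw=.03,zmin=.165):
    q=w.reshape(-1,3);q=q[np.isfinite(q).all(1)]
    t=(q[:,1]-.05);q=q.copy();q[:,0]+=np.tan(yaw)*t
    m=(abs(q[:,0]-xm)<.012)&(abs(t)<.12)&(q[:,2]>zmin)&(q[:,2]<.26)
    return q[m][:,1:]
def fit(p,oval=True):
    def res(v):
        y=p[:,0]-v[0];z=p[:,1]-.135-v[4];r=np.hypot(y,z);f=np.arctan2(y,z)
        return np.r_[(r-v[1]-v[2]*np.cos(2*f)-v[3]*np.sin(2*f))*1000,(v[4])/.0015*3,(v[1]-.1)/.0005*3]
    s=least_squares(res,[.05,.1,0,0,0],loss='soft_l1');return s.x,np.std(res(s.x)[:-2])
E
python3 - <<'E'
from h import *
for c in('top','side'):
    d=shot(c);w=cloud(d);p=prof(w);v,e=fit(p);print(c,len(p),np.round(v*1000,2),round(e,2))
    for a in range(-70,71,10):
        f=np.degrees(np.arctan2(p[:,0]-v[0],p[:,1]-.135-v[4]));r=np.hypot(p[:,0]-v[0],p[:,1]-.135-v[4])
        k=abs(f-a)<5
        if k.sum()>3: print(a,round(np.median(r[k])*1000,1),end='; ')
    print()
    # base rect by colour: plywood near side edges
    q=w;m=(abs(q[...,2]-.015)<.003)&(abs(q[...,0]-.59)<.12)&(abs(q[...,1]-.05)<.2)&(d['img'][...,0].astype(int)-d['img'][...,2]>25)
    P=q[m]; print('base',len(P),np.round(np.percentile(P,[1,99],axis=0)*1000,1),cv2.minAreaRect((P[:,:2]*1000).astype(np.float32)))
E
```

```text
top 1001 [52.24 99.98 -2.72 -2.79 -0.1 ] 1.69
-70 103.7; -60 103.7; -50 103.4; -40 102.4; -30 101.3; -20 99.6; -10 98.0; 0 97.4; 10 96.4; 20 96.2; 30 96.4; 40 96.7; 50 97.7; 60 98.7; 70 100.1; 
base 2272 [[506.9 -96.3  12.1]
 [676.7 226.   17.9]] ((577.489501953125, 77.61921691894531), (196.11936950683594, 350.5277404785156), 2.7360951900482178)
side 634 [53.62 99.99 -2.98 -2.82 -0.1 ] 1.09
-70 104.1; -60 103.8; -50 103.4; -40 102.4; -30 100.9; -20 99.6; -10 98.2; 0 96.7; 10 96.1; 20 96.0; 30 96.2; 40 96.5; 
base 2126 [[501.5 -97.7  12.2]
 [672.9 226.2  17.8]] ((575.7755737304688, 75.38001251220703), (162.52906799316406, 364.34454345703125), 8.43895149230957)
```

Request:
{"api": "carry_out", "payload": {"translation": [[0,0,3],[3,-4,6],[8,-9,8],[12,-14,8],[16,-19,8],[20,-24,8],[24,-30,8],[28,-36,8],[33,-42,8],[37,-48,8],[42,-55.2,7],[42,-55.2,5]], "twist": [0,0,3,6,9,12,15,18,18,18,18,18], "grip": [255,255,255,255,255,255,255,255,255,255,255,255]}}

```text
clock: 2.75
tool_pos: [0.5784, 0.0677, 0.29]
tcp_rot: [[-0.037, 0.999, 0.003], [0.999, 0.037, 0.0], [0.0, 0.003, -1.0]]
wrist_force: [0.1, 0.3, -0.1]
grip_width: -0.0003
```

Request:
{"api": "carry_out", "payload": {"translation": [[0,0.4,-2],[0,0.4,-4],[0,0.4,-4.2],[0,0.4,-4.4]], "twist": [0,0,0,0], "grip": [255,255,255,255]}}

```text
clock: 3.25
tool_pos: [0.5769, 0.0737, 0.2455]
tcp_rot: [[-0.038, 0.999, 0.001], [0.999, 0.038, 0.0], [0.0, 0.001, -1.0]]
wrist_force: [-0.1, -0.5, 0.7]
grip_width: 0.0001
```

Request:
{"api": "carry_out", "payload": {"translation": [[0.7,-1,0],[1.4,-2.1,0],[1.4,-2.1,-0.4],[1.4,-2.1,-0.8],[1.4,-2.1,-0.8],[1.4,-2.1,-0.8]], "twist": [0,0,0,0,0,0], "grip": [255,255,255,255,255,255]}}

```text
clock: 4.0
tool_pos: [0.5904, 0.0527, 0.2368]
tcp_rot: [[-0.038, 0.999, -0.0], [0.999, 0.038, -0.0], [-0.0, -0.0, -1.0]]
wrist_force: [0.6, -0.1, -0.0]
grip_width: 0.0
```

Request:
{"api": "carry_out", "payload": {"translation": [[0,0,-0.2],[0,0,-0.3],[0,0,-0.4],[0,0,-0.4]], "twist": [0,0,0,0], "grip": [255,255,255,255]}}

```text
clock: 4.5
tool_pos: [0.5905, 0.0525, 0.2328]
tcp_rot: [[-0.037, 0.999, -0.0], [0.999, 0.037, 0.0], [0.0, -0.0, -1.0]]
wrist_force: [1.1, 0.5, -0.3]
grip_width: -0.0001
```

```bash
python3 - <<'E'
from h import *
d=shot('side','s1');w=cloud(d)
for z in(.24,.245,.25,.26,.27):
    rect(w,(.56,.02),(.62,.09),z-.003,z+.003,str(z))
i=d['img'][90:260,240:420];cv2.imwrite('pics/s1c.png',cv2.cvtColor(cv2.resize(i,None,fx=3.3,fy=3.3,interpolation=2),cv2.COLOR_RGB2BGR))
E
```

```text
0.24 18 c [584.2  46.3] size [10.2 23.1] ang 45.8 mean [582.9  47.8 239.8] zmax 242.9
0.245 32 c [583.8  49.5] size [13.  29.3] ang 28.4 mean [584.   47.5 244.8] zmax 247.5
0.25 34 c [583.6  49.9] size [14.3 30.3] ang 25.4 mean [584.2  46.8 250.3] zmax 252.7
0.26 37 c [584.   50.9] size [14. 31.] ang 24.1 mean [584.5  46.8 260.2] zmax 262.9
0.27 22 c [580.2  47.4] size [ 9.7 22.2] ang 24.1 mean [580.9  47.9 270.1] zmax 272.8
```

View pics/s1c.png

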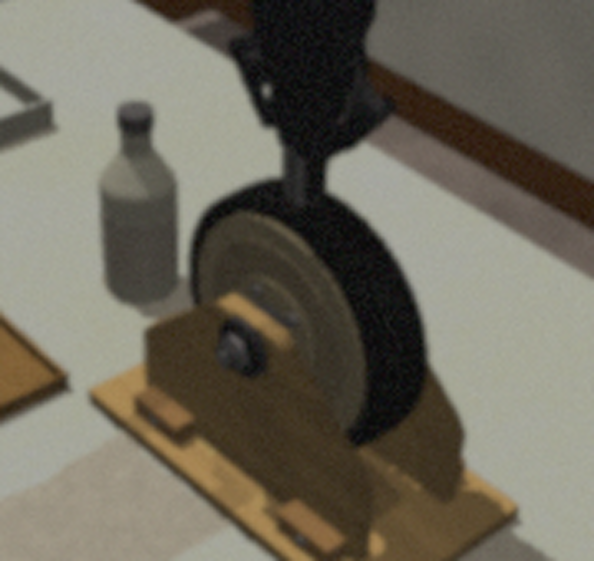

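The picture shows the shut fingertips just over the crown of the tread (≈(300,195) in the crop); no gap visible above the cheeks. I'll feel for contact now.

Request:
{"api": "carry_out", "payload": {"translation": [[0,0,-0.1],[0,0,-0.1]], "twist": [0,0], "grip": [255,255]}}

```text
clock: 4.8
tool_pos: [0.5906, 0.0525, 0.2321]
tcp_rot: [[-0.037, 0.999, 0.0], [0.999, 0.037, -0.0], [-0.0, 0.0, -1.0]]
wrist_force: [0.1, -0.1, 1.7]
grip_width: -0.0001
```

Request:
{"api": "carry_out", "payload": {"translation": [[0,0,-0.05],[0,0,-0.05]], "twist": [0,0], "grip": [255,255]}}

```text
clock: 5.05
tool_pos: [0.5906, 0.0525, 0.2319]
tcp_rot: [[-0.037, 0.999, 0.0], [0.999, 0.037, 0.0], [-0.0, 0.0, -1.0]]
wrist_force: [-0.6, 0.1, 4.7]
grip_width: -0.0002
```

Request:
{"api": "carry_out", "payload": {"translation": [[0,1.0,0.8],[0,3.5,0.8],[0,3.5,-0.2],[0,3.5,-0.52],[0,2.5,-0.28],[0,1.5,-0.16],[0,0.5,-0.13],[0,-0.5,-0.13],[0,-1.5,-0.14],[0,-2.5,-0.26],[0,-3.0,-0.36]], "twist": [0,0,0,0,0,0,0,0,0,0,0], "grip": [255,255,255,255,255,255,255,255,255,255,255]}}

```text
clock: 6.42
tool_pos: [0.5905, 0.0217, 0.2275]
tcp_rot: [[-0.037, 0.999, -0.0], [0.999, 0.037, -0.0], [-0.0, -0.0, -1.0]]
wrist_force: [2.3, -0.1, 2.4]
grip_width: -0.0003
```

```bash
cat >> h.py <<'E'
def look(tag,crop=True):
    out=[]
    for c in('top','side'):
        d=shot(c);w=cloud(d);p=prof(w);y=p[:,0]-.053;z=p[:,1]-.135
        f=np.degrees(np.arctan2(y,z));r=np.hypot(y,z)*1000
        print(c,' '.join(f'{a}:{np.median(r[k]):.1f}' for a in range(-75,76,10) if (k:=abs(f-a)<5).sum()>3))
        b=d['img'][130:215,235:380] if c=='top' else d['img'][110:240,250:420]
        out.append(cv2.cvtColor(cv2.resize(b,(510,int(510*b.shape[0]/b.shape[1])),interpolation=2),cv2.COLOR_RGB2BGR))
    cv2.imwrite(f'pics/{tag}.png',np.vstack(out)[:,:])
E
python3 -c "
from h import *
look('l1')"
```

```text
top -65:100.8 -55:99.7 -45:98.1 -35:96.4 -5:96.0 5:97.5 15:97.1 35:101.6 45:101.6 55:102.6 65:102.8 75:103.2
side -75:100.3 -65:99.4 -55:97.9 -45:97.0 -35:96.0 -25:97.9 -15:114.4 -5:96.6 5:97.0 15:98.6 25:99.8 35:101.3
```

```bash
cat >> h.py <<'E'
def plan(phim,ys,y0=53.,L=14,press=.8,z0=134.8):
    """phim: deg angle of min radius; ys world mm sequence of finger; returns commanded z mm & phim after"""
    pm=np.radians(phim);t=np.radians(np.linspace(-70,70,1401));out=[];yp=ys[0]
    for y in ys:
        for s in np.linspace(yp,y,max(2,int(abs(y-yp)/.5)))[1:] if y!=yp else [y]:
            r=100-4*np.cos(2*(t-pm));Y=r*np.sin(t);Z=r*np.cos(t)
            k=abs(Y-(s-y0))<=L/2;i=np.argmax(np.where(k,Z,-1));h=Z[i]
            if s!=yp: pm+=(s-yp)/h
            yp=s
        out.append(round(z0+h-press,1))
    return out,round(np.degrees(pm),1)
def phim():
    P=[]
    for c in('top','side'):
        w=cloud(shot(c));p=prof(w);y=p[:,0]-.053;z=p[:,1]-.135;f=np.arctan2(y,z);r=np.hypot(y,z)
        k=(r>.094)&(r<.106);P.append(np.c_[f[k],r[k]])
    P=np.vstack(P);s=least_squares(lambda v:(P[:,1]*1000-100-v[1]+4*np.cos(2*(P[:,0]-v[0]))),[np.radians(-18),0],loss='soft_l1')
    return np.degrees(s.x[0])%180,s.x[1]
E
python3 -c "
from h import *
print(plan(22.8,[88,78,68,58,48,38,28,23]))
a=phim();print(a)
for s in(a[0],a[0]-5,a[0]+5):print(plan(s,[93,83,73,63,53,43,33,23,13]))"
```

```text
([np.float64(225.9), np.float64(228.4), np.float64(229.8), np.float64(230.1), np.float64(230.0), np.float64(229.7), np.float64(228.3), np.float64(227.2)], np.float64(-16.4))
(np.float64(161.31661685020268), np.float64(-0.35438426366090137))
([np.float64(227.4), np.float64(230.3), np.float64(232.1), np.float64(233.1), np.float64(233.9), np.float64(234.1), np.float64(233.3), np.float64(231.4), np.float64(228.5)], np.float64(114.6))
([np.float64(228.1), np.float64(231.0), np.float64(232.8), np.float64(233.8), np.float64(234.5), np.float64(234.7), np.float64(233.9), np.float64(232.1), np.float64(229.2)], np.float64(109.9))
([np.float64(226.7), np.float64(229.6), np.float64(231.5), np.float64(232.4), np.float64(233.2), np.float64(233.4), np.float64(232.6), np.float64(230.7), np.float64(227.8)], np.float64(119.2))
```

Request:
{"api": "carry_out", "payload": {"translation": [[0,0,1.5],[0,4,1.5],[0,7,1.5],[0,7,0.3],[0,7,-0.03],[0,6,0.26],[0,5,0.44],[0,4,0.54],[0,3,0.62],[0,2,0.64],[0,1,0.56],[0,0,0.37]], "twist": [0,0,0,0,0,0,0,0,0,0,0,0], "grip": [255,255,255,255,255,255,255,255,255,255,255,255]}}

```text
clock: 8.12
tool_pos: [0.591, 0.0217, 0.2315]
tcp_rot: [[-0.037, 0.999, 0.001], [0.999, 0.037, -0.0], [-0.0, 0.001, -1.0]]
wrist_force: [2.8, -0.9, 2.9]
grip_width: 0.0002
```

```bash
python3 -c "
from h import *
a=phim();print(a)
look('l2')
print(plan(a[0],[93,83,73,63,53,43,33,23,13]))"
```

```text
(np.float64(119.04819726532406), np.float64(-0.3887906355081286))
top -75:96.6 -65:96.5 -55:96.8 -45:97.7 -35:97.3 -5:101.0 5:103.5 15:102.1 35:103.7 45:102.6 55:101.7 65:100.6
side -75:95.7 -65:95.5 -55:95.4 -45:95.8 -35:96.9 -25:99.4 -15:115.9 -5:101.2 5:102.3 15:103.4 25:103.9 35:104.1
([np.float64(232.3), np.float64(235.1), np.float64(236.9), np.float64(237.7), np.float64(237.9), np.float64(237.9), np.float64(237.2), np.float64(235.4), np.float64(232.5)], np.float64(74.3))
```

View pics/l2.png

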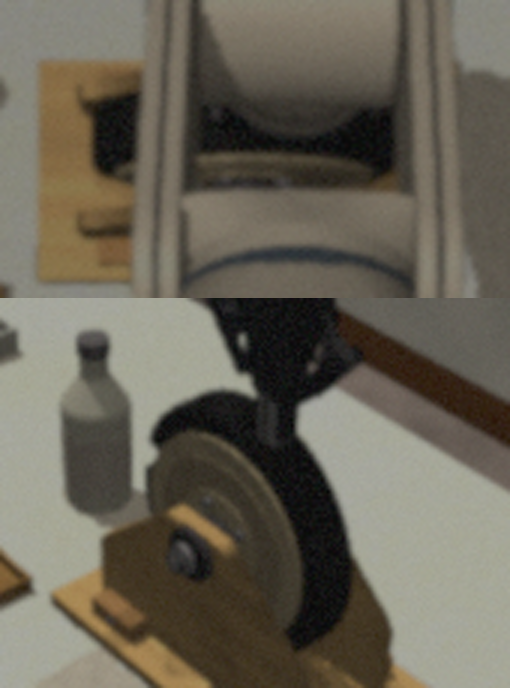

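The side view shows the gap now emerging on the +y side, just above the cheek, at ≈(155,450) of the picture. Another stroke the same way.

Request:
{"api": "carry_out", "payload": {"translation": [[0,0,1.5],[0,4,1.5],[0,7,1.5],[0,7,0.4],[0,7,0.09],[0,6,0.37],[0,5,0.55],[0,4,0.63],[0,3,0.65],[0,2,0.65],[0,1,0.58],[0,0,0.4]], "twist": [0,0,0,0,0,0,0,0,0,0,0,0], "grip": [255,255,255,255,255,255,255,255,255,255,255,255]}}

```text
clock: 9.82
tool_pos: [0.5911, 0.0216, 0.2356]
tcp_rot: [[-0.037, 0.999, 0.001], [0.999, 0.037, -0.0], [-0.0, 0.001, -1.0]]
wrist_force: [1.9, -0.7, 2.8]
grip_width: 0.0001
```

```bash
cat >> h.py <<'E'
def gapang(cams=('side','top')):
    for c in cams:
        w=cloud(shot(c));q=w.reshape(-1,3);q=q[np.isfinite(q).all(1)]
        q=q[(abs(q[:,0]+.03*(q[:,1]-.053)-.591)<.012)&(q[:,2]>.16)]
        y=q[:,1]-.053;z=q[:,2]-.135;f=np.degrees(np.arctan2(y,z));r=np.hypot(y,z)*1000
        k=(r<92)&(r>74);print(c,'gap pts',k.sum(),np.round(np.percentile(f[k],[0,10,25,50,75,90,100]),1) if k.sum() else '', 'r',np.round(np.median(r[k]),1))
        print(' '.join(f'{a}:{np.median(r[m]):.0f}' for a in range(-80,81,4) if (m:=(abs(f-a)<2)&(r>70)&(r<110)).sum()>2))
E
python3 -c "
from h import *
a=phim();print(a);look('l3');gapang()"
```

```text
(np.float64(78.71727478511202), np.float64(-0.46039292315458613))
top -75:98.5 -65:98.8 -55:100.3 -45:102.7 -35:102.8 -5:103.1 5:102.9 15:102.4 45:96.4 55:96.5 65:95.7 75:95.2
side -75:97.6 -65:98.0 -55:99.2 -45:100.6 -35:102.4 -25:103.9 -15:116.4 -5:103.8 5:103.1 15:102.3 25:101.9 45:91.4
side gap pts 23 [43.8 44.2 44.6 45.2 45.9 46.7 47.5] r 86.5
-76:98 -72:97 -68:97 -64:98 -60:99 -56:99 -52:100 -48:100 -44:101 -40:101 -36:102 -32:102 -28:103 -24:103 -20:103 -16:103 -12:103 -8:103 -4:103 0:103 4:103 8:103 12:103 16:102 20:102 24:102 44:92 48:89
top gap pts 4 [44.7 45.  45.5 46.2 46.9 47.3 47.6] r 90.6
-72:98 -68:98 -64:99 -60:100 -56:100 -52:101 -48:101 -44:101 -40:102 -36:103 -32:103 -4:103 0:104 4:103 8:103 12:103 44:95 48:97 52:97 56:97 60:96 64:96 68:96 72:95
```

View pics/l3.png

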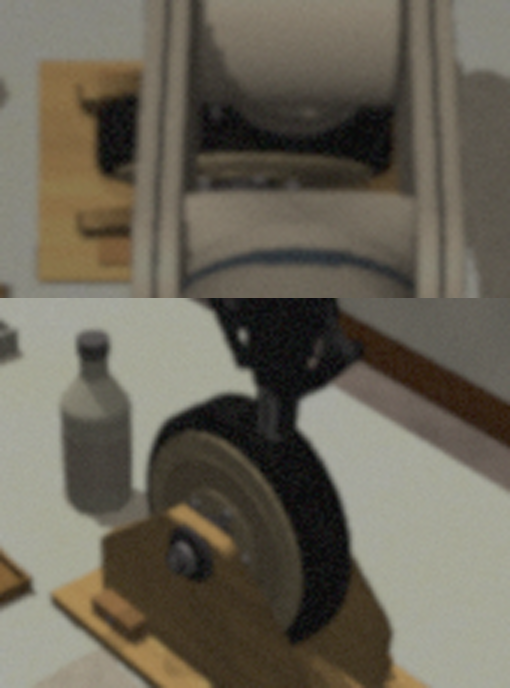

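```bash
python3 -c "
from h import *
print(plan(78.7,[83,73,63,53,43,33,23,21]))"
```

```text
([np.float64(234.0), np.float64(235.8), np.float64(236.6), np.float64(236.4), np.float64(235.8), np.float64(234.9), np.float64(233.1), np.float64(232.6)], np.float64(43.7))
```

Request:
{"api": "carry_out", "payload": {"translation": [[0,0,1.2],[0,4,1.2],[0,6.05,1.2],[0,6.05,0.2],[0,6.05,-0.14],[0,5.05,0.04],[0,4.05,0.12],[0,3.05,0.1],[0,2.05,0.04],[0,1.05,-0.05],[0,0.2,-0.2],[0,-0.15,-0.28]], "twist": [0,0,0,0,0,0,0,0,0,0,0,0], "grip": [255,255,255,255,255,255,255,255,255,255,255,255]}}

```text
clock: 11.62
tool_pos: [0.5913, 0.0201, 0.233]
tcp_rot: [[-0.036, 0.999, 0.002], [0.999, 0.036, -0.0], [-0.0, 0.002, -1.0]]
wrist_force: [3.7, 0.4, 4.4]
grip_width: 0.0004
```

```bash
python3 -c "
from h import *
a=phim();print(a);gapang()"
```

```text
(np.float64(44.22205890192861), np.float64(-0.4487409662382444))
side gap pts 81 [-3.7  1.   6.3  9.1 10.  10.7 11.7] r 80.4
-76:101 -72:101 -68:102 -64:103 -60:103 -56:104 -52:103 -48:104 -44:104 -40:103 -36:104 -32:103 -28:103 -24:103 -20:103 -16:102 -12:100 0:79 4:78 8:87 12:93 16:98 20:97 24:97 28:97
top gap pts 76 [-10.7  -6.3  -2.9   3.2   7.5   9.1  10. ] r 78.8
-68:103 -64:104 -60:105 -56:104 -52:104 -48:105 -44:104 -40:104 -36:104 -8:78 -4:78 0:79 4:78 8:81 12:98 40:95 44:95 48:95 52:96 56:96 60:96 64:96 68:97 72:97
```

Request:
{"api": "carry_out", "payload": {"translation": [[0,0,1.5],[0,0,4],[-3,5,6],[-6,10,6],[-9,15,6],[-12,20,4],[-14.5,25,0],[-14.5,30.1,-6],[-14.5,30.1,-10],[-14.5,30.1,-13],[-14.5,30.1,-13],[-14.5,30.1,-13]], "twist": [0,0,-2,-4,-6,-8,-10,-12,-12,-12,-12,-12], "grip": [255,255,200,135,135,135,135,135,135,135,135,135]}}

```text
clock: 13.32
tool_pos: [0.4457, 0.3223, 0.1038]
tcp_rot: [[0.171, 0.985, 0.0], [0.985, -0.171, 0.0], [0.0, 0.0, -1.0]]
wrist_force: [0.3, -0.3, 1.0]
grip_width: 0.0398
```

```bash
python3 - <<'E'
from h import *
print(phim());gapang()
for c in('top','side'):
    d=shot(c);w=cloud(d)
    p=rect(w,(.55,-.05),(.63,.15),.222,.26,'tread')
    for lo,hi in((.0,.035),(.07,.10)):
        k=p[(p[:,1]>lo)&(p[:,1]<hi)];print(np.round(np.percentile(k[:,0],[1,50,99])*1000,1),round(k[:,1].mean(),3))
    rect(w,(.55,.03),(.63,.075),.205,.2165,'gapfloor')
    rect(w,(.40,.28),(.50,.36),.046,.06,'tabtop');rect(w,(.40,.28),(.50,.36),.020,.030,'blocktop')
    if c=='side':
        a=d['img'][110:240,200:400]
        cv2.imwrite('pics/l4.png',cv2.cvtColor(cv2.resize(a,(800,520),interpolation=2),cv2.COLOR_RGB2BGR))
E
```

```text
(np.float64(45.75178483447419), np.float64(-0.28478643323204506))
side gap pts 84 [-4.4  2.2  5.6  9.3 10.4 11.2 12.7] r 80.6
-76:102 -72:102 -68:102 -64:103 -60:102 -56:103 -52:104 -48:104 -44:103 -40:103 -36:103 -32:103 -28:103 -24:102 -20:102 -16:102 -12:102 -8:101 0:78 4:79 8:83 12:90 16:98 20:98 24:97 28:97
top gap pts 170 [-10.8  -8.8  -5.8   0.4   6.1   9.2  45. ] r 79.0
-72:103 -68:103 -64:104 -60:104 -56:104 -52:104 -48:104 -44:104 -40:104 -36:104 -32:104 -28:104 -24:103 -20:103 -16:102 -12:102 -8:80 -4:78 0:78 4:78 8:81 12:98 16:97 20:97 24:97 28:97 32:96 36:97 40:96 44:95 48:95 52:95 56:96 60:95 64:96 68:96 72:97
tread 598 c [595.3  44.9] size [ 39.8 104.9] ang 2.1 mean [594.9  42.  228.9] zmax 239.1
[576.4 595.5 615.5] 0.018
[574.4 593.3 612.7] 0.082
gapfloor 259 c [594.3  53.3] size [46.2 42.2] ang 1.2 mean [594.5  53.3 213.2] zmax 216.5
tabtop 0
blocktop 29 c [446.  317.2] size [19.3 35.8] ang 80.2 mean [452.6 315.8  24.4] zmax 29.7
tread 416 c [592.6  44.9] size [40.7 99.7] ang 1.3 mean [589.8  34.9 228.5] zmax 236.3
[573.  589.1 610.5] 0.018
[571.5 588.2 608.7] 0.079
gapfloor 149 c [590.2  49.9] size [44.2 48.4] ang 82.6 mean [582.9  56.8 212.6] zmax 216.5
tabtop 45 c [444.4 324.6] size [19.4 21. ] ang 78.4 mean [443.8 322.   51.6] zmax 55.3
blocktop 87 c [444.5 322.3] size [33.4 36.6] ang 78.1 mean [441.9 317.9  24.7] zmax 29.5
```

View pics/l4.png

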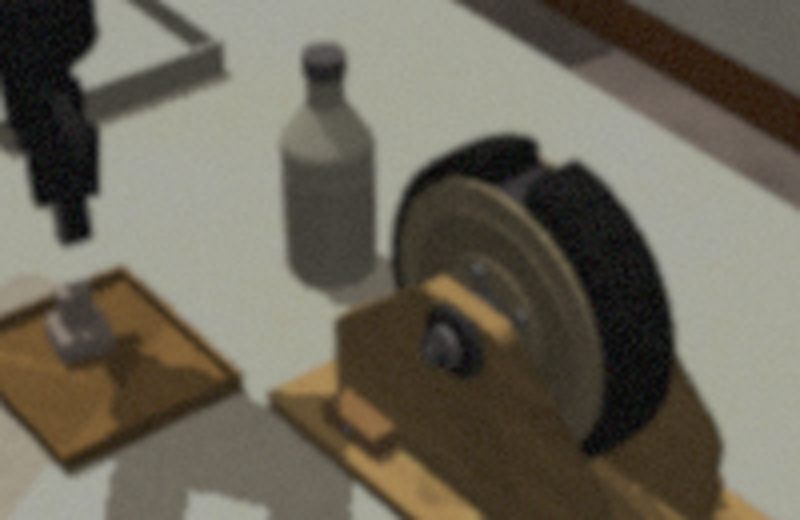

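The side view shows the gap at the top of the wheel (≈(545,180)), nothing touching it; the gripper hangs over the fill's tab (≈(75,295)). Now grasp.

Request:
{"api": "carry_out", "payload": {"translation": [[0,0,-4],[0,0,-6.5],[0,0,-7.4],[0,0,-7.4],[0,0,-7.4],[0,0,-7.4],[0,0,-7.4],[0,0,-7.4]], "twist": [0,0,0,0,0,0,0,0], "grip": [135,135,135,135,255,255,255,255]}}

```text
clock: 14.62
tool_pos: [0.4462, 0.3225, 0.0297]
tcp_rot: [[0.171, 0.985, 0.002], [0.985, -0.171, 0.001], [0.001, 0.001, -1.0]]
wrist_force: [0.4, -0.3, 7.7]
grip_width: 0.0126
```

Request:
{"api": "carry_out", "payload": {"translation": [[0,0,2],[0,0,6],[0,0,12],[0,0,18],[0,0,18],[0,0,18]], "twist": [0,0,0,0,0,0], "grip": [255,255,255,255,255,255]}}

```text
clock: 15.38
tool_pos: [0.4451, 0.3217, 0.2085]
tcp_rot: [[0.171, 0.985, -0.0], [0.985, -0.171, -0.0], [-0.0, -0.0, -1.0]]
wrist_force: [0.3, -0.2, -0.4]
grip_width: 0.0129
```

```bash
python3 - <<'E'
from h import *
s=arm.observe();print(s['tool_pos'],s['wrist_force'],s['grip_width'],s['tcp_rot'])
x,y,z=s['tool_pos']
for c in('side','top'):
    d=shot(c);w=cloud(d)
    rect(w,(x-.06,y-.06),(x+.06,y+.06),z-.008,z+.001,'blk upper')
    rect(w,(x-.06,y-.06),(x+.06,y+.06),z-.032,z-.01,'blk lower')
    if c=='side':
        T=np.linalg.inv(d['world_from_camera'])@np.r_[x,y,z,1];u=int(d['cx']+d['fx']*T[0]/-T[2]);v=int(d['cy']-d['fy']*T[1]/-T[2])
        print(u,v);a=d['img'][max(v-45,0):v+45,max(u-60,0):u+60];cv2.imwrite('pics/g1.png',cv2.cvtColor(cv2.resize(a,None,fx=5,fy=5,interpolation=2),cv2.COLOR_RGB2BGR))
E
```

```text
[0.44505236 0.32172157 0.2084748 ] [ 0.29587484 -0.18252084 -0.43323193] 0.012890947351683868 [[ 1.71283014e-01  9.85221851e-01 -1.84630217e-04]
 [ 9.85221860e-01 -1.71283033e-01 -9.44213910e-05]
 [-1.24650041e-04 -1.65728946e-04 -9.99999978e-01]]
blk upper 84 c [443.4 321.7] size [34.5 36.7] ang 82.9 mean [439.1 315.8 203.9] zmax 209.5
blk lower 88 c [436.9 312.9] size [22.9 44.8] ang 49.3 mean [439.6 311.1 191.1] zmax 198.4
209 129
blk upper 27 c [444.1 312.9] size [15.5 36.1] ang 82.0 mean [450.  310.4 203.4] zmax 207.0
blk lower 2
```

View pics/g1.png

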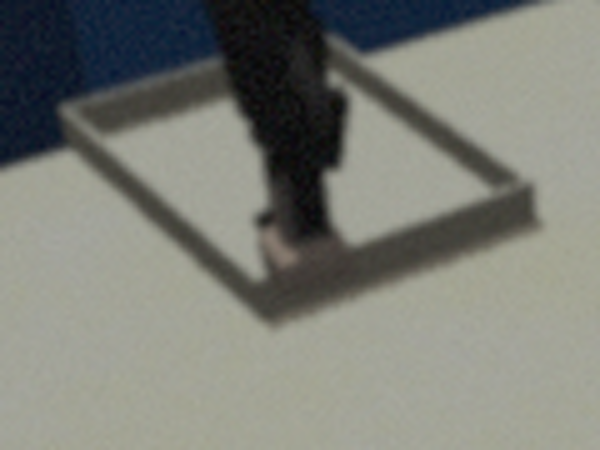

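The fill hangs square in the gripper (≈(300,245) in the crop), opening 12.9 mm. Now carry it over the gap.

Request:
{"api": "carry_out", "payload": {"translation": [[0,0,4],[0,0,8.5],[2.5,-4.5,8.5],[5,-9,8.5],[7.5,-13.5,8.5],[10,-18,8.5],[12.5,-22.5,8.5],[14.8,-26.8,8],[14.8,-26.8,7],[14.8,-26.8,7],[14.8,-26.8,7]], "twist": [0,0,2,4,6,8,10,12,12,12,12], "grip": [255,255,255,255,255,255,255,255,255,255,255]}}

```text
clock: 16.85
tool_pos: [0.5928, 0.0551, 0.278]
tcp_rot: [[-0.039, 0.999, -0.002], [0.999, 0.039, 0.0], [0.0, -0.002, -1.0]]
wrist_force: [0.0, -0.1, -0.3]
grip_width: 0.013
```

```bash
python3 - <<'E'
from h import *
s=arm.observe();print(s['tool_pos'],s['wrist_force'],s['tcp_rot'][0][0])
x,y,z=s['tool_pos']
for c in('side','top'):
    d=shot(c);w=cloud(d)
    rect(w,(x-.04,y-.04),(x+.04,y+.04),z-.009,z+.001,'blk upper')
    rect(w,(.55,.0),(.63,.033),.222,.24,'tread-')
    rect(w,(.55,.073),(.63,.10),.222,.24,'tread+')
    if c=='side':
        a=d['img'][110:230,260:420];cv2.imwrite('pics/g2.png',cv2.cvtColor(cv2.resize(a,None,fx=4,fy=4,interpolation=2),cv2.COLOR_RGB2BGR))
E
```

```text
[0.59277691 0.05514845 0.27804609] [ 0.01914157 -0.08106425 -0.3481298 ] -0.03854883005039941
blk upper 112 c [584.6  50.2] size [28. 43.] ang 40.1 mean [583.8  50.3 273.2] zmax 278.4
tread- 242 c [592.8  16.5] size [32.2 41.8] ang 89.2 mean [590.4  16.2 229. ] zmax 235.8
tread+ 53 c [587.5  84.1] size [21.9 31.4] ang 89.0 mean [584.1  83.1 226.5] zmax 231.7
blk upper 39 c [578.2  54.3] size [ 6.3 30. ] ang 6.1 mean [578.   52.3 273. ] zmax 276.5
tread- 188 c [590.3  16.5] size [27.7 31.7] ang 2.3 mean [588.3  16.3 229.8] zmax 238.0
tread+ 86 c [584.9  85.3] size [24.8 20.6] ang 87.7 mean [583.8  84.  226.7] zmax 233.6
```

View pics/g2.png

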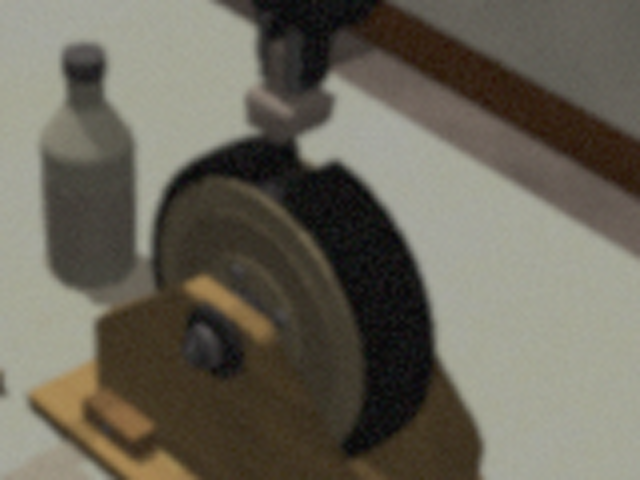

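The side view shows the fill directly above the gap ((290,105) vs gap (300,175)), level. Quick check of its x against the tyre in the same cameras.

```bash
python3 - <<'E'
from h import *
s=arm.observe();x,y,z=s['tool_pos'];print(s['tool_pos'])
for c in('side','top'):
    w=cloud(shot(c));q=w.reshape(-1,3);q=q[np.isfinite(q).all(1)]
    b=q[(abs(q[:,0]-x)<.03)&(abs(q[:,1]-y)<.025)&(q[:,2]>z-.024)&(q[:,2]<z-.003)]
    b=np.c_[b[:,0]+.035*(b[:,1]-y),b[:,1:]]
    print(c,'block',len(b),np.round(np.percentile(b,[2,10,50,90,98],axis=0)*1000,1).tolist())
    for lo,hi in((.0,.033),(.073,.1)):
        k=q[(abs(q[:,0]-.59)<.04)&(q[:,1]>lo)&(q[:,1]<hi)&(q[:,2]>.222)&(q[:,2]<.245)];k[:,0]+=.035*(k[:,1]-y)
        print(len(k),np.round(np.percentile(k[:,0],[1,2,10,50,90,98,99])*1000,1))
    f=q[(abs(q[:,0]-.59)<.03)&(abs(q[:,1]-.053)<.03)&(q[:,2]>.205)&(q[:,2]<.2165)]
    if len(f): print('floor',len(f),np.round(np.percentile(f,[2,50,98],axis=0)*1000,1).tolist())
E
```

```text
[0.59318847 0.05518341 0.27880208]
side block 221 [[572.7, 38.7, 255.7], [573.4, 40.5, 258.7], [579.9, 44.8, 269.1], [602.9, 65.7, 274.7], [608.3, 70.0, 275.2]]
243 [572.5 572.7 574.2 588.4 605.4 609.2 609.4]
54 [572.9 573.3 574.6 584.9 599.7 603.4 604.4]
floor 177 [[568.2, 25.5, 205.7], [572.7, 59.6, 213.1], [614.0, 81.0, 216.4]]
top block 50 [[575.4, 39.6, 259.9], [575.8, 41.6, 261.1], [576.5, 51.6, 272.2], [580.1, 65.5, 274.9], [581.7, 67.5, 275.6]]
190 [575.1 575.2 576.7 586.8 597.1 600.1 602.1]
97 [575.4 575.5 577.4 584.4 593.1 596.8 597.2]
floor 91 [[571.0, 25.0, 206.1], [576.5, 52.9, 213.7], [584.3, 82.6, 216.4]]
```

Request:
{"api": "carry_out", "payload": {"translation": [[0.07,-0.14,-0.7],[0.07,-0.14,-1.4],[0.07,-0.14,-2],[0.07,-0.14,-2.6],[0.07,-0.14,-3.0],[0.07,-0.14,-3.2],[0.07,-0.14,-3.2]], "twist": [0,0,0,0,0,0,0], "grip": [255,255,255,255,255,255,255]}}

```text
clock: 17.92
tool_pos: [0.5942, 0.0526, 0.2466]
tcp_rot: [[-0.037, 0.999, -0.0], [0.999, 0.037, -0.0], [-0.0, -0.0, -1.0]]
wrist_force: [-0.3, -0.0, 0.6]
grip_width: 0.0123
```

Request:
{"api": "carry_out", "payload": {"translation": [[0,0,-0.15],[0,0,-0.3],[0,0,-0.45],[0,0,-0.45]], "twist": [0,0,0,0], "grip": [255,255,255,255]}}

```text
clock: 18.42
tool_pos: [0.5941, 0.0526, 0.242]
tcp_rot: [[-0.037, 0.999, -0.0], [0.999, 0.037, -0.0], [-0.0, -0.0, -1.0]]
wrist_force: [0.4, -0.6, -0.6]
grip_width: 0.013
```

Request:
{"api": "carry_out", "payload": {"translation": [[0,0,-0.1],[0,0,-0.2],[0,0,-0.25],[0,0,-0.25]], "twist": [0,0,0,0], "grip": [255,255,255,255]}}

```text
clock: 18.92
tool_pos: [0.5941, 0.0526, 0.2396]
tcp_rot: [[-0.037, 0.999, -0.0], [0.999, 0.037, 0.0], [0.0, -0.0, -1.0]]
wrist_force: [0.5, -0.7, -0.1]
grip_width: 0.0128
```

Request:
{"api": "carry_out", "payload": {"translation": [[0,0,-0.05],[0,0,-0.08],[0,0,-0.08]], "twist": [0,0,0], "grip": [255,255,255]}}

```text
clock: 19.3
tool_pos: [0.5943, 0.0526, 0.2391]
tcp_rot: [[-0.037, 0.999, 0.0], [0.999, 0.037, -0.0], [-0.0, 0.0, -1.0]]
wrist_force: [0.2, 0.8, 1.4]
grip_width: 0.0128
```

Request:
{"api": "carry_out", "payload": {"translation": [[0,0,-0.04],[0,0,-0.08],[0,0,-0.08]], "twist": [0,0,0], "grip": [255,255,255]}}

```text
clock: 19.68
tool_pos: [0.5943, 0.0527, 0.2388]
tcp_rot: [[-0.037, 0.999, 0.001], [0.999, 0.037, 0.0], [-0.0, 0.001, -1.0]]
wrist_force: [-1.5, -0.7, 6.6]
grip_width: 0.0129
```

Request:
{"api": "carry_out", "payload": {"translation": [[0,0,0.06],[0,0,0.06],[0,0,0.06],[0,0,0.06],[0,0,0.1],[0,0,0.5],[0,0,1.5],[0,0,3.5],[0,0,6],[-4,0,10],[-9,5,10],[-13,10,10]], "twist": [0,0,0,0,0,0,0,0,0,0,0,0], "grip": [255,180,180,180,180,180,180,180,180,180,180,180]}}

```text
clock: 21.18
tool_pos: [0.4695, 0.1456, 0.3396]
tcp_rot: [[-0.035, 0.999, 0.002], [0.999, 0.035, 0.001], [0.001, 0.002, -1.0]]
wrist_force: [0.6, 0.9, -0.3]
grip_width: 0.0248
```

Request:
{"api": "carry_out", "payload": {"translation": [[-3,5,0],[-6,10,0],[-10,15,0],[-14,20,0],[-14,20,0]], "twist": [0,0,0,0,0], "grip": [180,180,180,180,180]}}

```text
clock: 21.8
tool_pos: [0.328, 0.3479, 0.339]
tcp_rot: [[-0.043, 0.999, 0.001], [0.999, 0.043, 0.001], [0.001, 0.001, -1.0]]
wrist_force: [-0.1, -0.3, -0.4]
grip_width: 0.0249
```

```bash
python3 - <<'E'
from h import *
s=arm.observe();print(s['clock'],s['tool_pos'])
print(phim());out=[]
for c in('side','top'):
    d=shot(c);w=cloud(d)
    rect(w,(.55,.03),(.63,.075),.258,.27,'tabtop (exp z 263)')
    p=rect(w,(.565,.037),(.62,.069),.231,.238,'blocktop (exp 235)')
    for n in('jar_centre','tin_centre','wash_bottle_centre'):
        r=arm.recognise(c,n)[:1]
        if r: print(n,np.round(r[0]['box']))
    b=d['img'][110:230,260:420] if c=='side' else d['img'][130:215,235:380]
    out.append(cv2.cvtColor(cv2.resize(b,(400,int(400*b.shape[0]/b.shape[1])),interpolation=2),cv2.COLOR_RGB2BGR))
cv2.imwrite('pics/end.png',np.vstack(out))
E
```

```text
21.8 [0.32798962 0.34788634 0.33901341]
(np.float64(46.75425271889545), np.float64(-0.2223241194865789))
tabtop (exp z 263) 53 c [591.3  52.2] size [20.6 16.3] ang 11.6 mean [590.8  50.7 261.9] zmax 264.4
blocktop (exp 235) 101 c [590.5  52.8] size [36.2 31.5] ang 0.1 mean [585.7  49.2 234.4] zmax 237.8
jar_centre [266. 145. 398. 278.]
tin_centre [438. 281. 471. 320.]
wash_bottle_centre [270. 119. 292. 177.]
tabtop (exp z 263) 76 c [594.1  52.3] size [20.8 12.3] ang 1.5 mean [594.2  52.2 262.9] zmax 268.4
blocktop (exp 235) 153 c [594.3  52.9] size [35.9 29.1] ang 1.7 mean [593.2  52.7 234.5] zmax 237.9
jar_centre [429. 230. 468. 256.]
tin_centre [429. 149. 460. 177.]
wash_bottle_centre [188. 138. 219. 171.]
```

View pics/end.png

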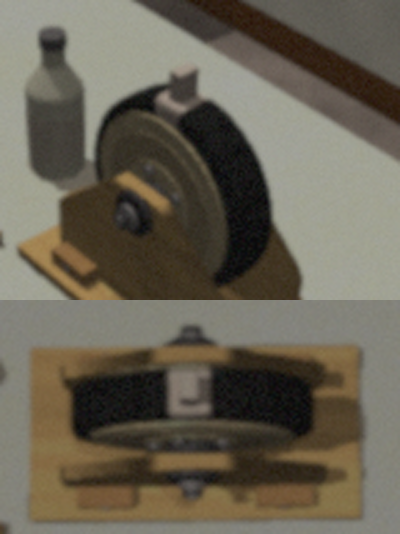

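Both views show the fill seated in the gap at the top (side ≈(180,90), top ≈(188,390)), the arm clear. Its top measures 234.5 mm (235 expected), and it is centred across the tyre within about 0.5 mm.

```bash
python3 -c "
from workcell import arm
print(arm.close_job())"
```

```text
the job is handed in; nothing more can be done
None
```

I turned the wheel until the gap was at the top, took the fill from the tray by its tab, set it fully home, and handed the job in at about 22 s of the 72 s allowed. The hand-in reports no verdict, so the result rests on my own last checks.

- **Turning the wheel:** It took four light strokes towards −y. The force read 2.4–4.4 N at the end of each one; I could not read it mid-stroke. After I lifted the fingers, the gap was within about 1° of straight up.
- **Seating the fill:** I eased it down until it met the floor at the expected height. The final press read 6.6 N, and then I released it.
- **Last checks, with the arm clear:**
  - The fill's top was at 234.5 mm against 235 mm expected, and the tab top at 262–263 mm against 263 mm.
  - The fill was centred across the tyre to within about 0.5 mm.
  - It sat within about 1 mm of the axle along the tread.
  - I did not measure its tip separately, but it looked upright in both views.
- **Jar, wash bottle and tin:** The top camera found all three where they were at the start, to within a few pixels.
- **Disagreements:**
  - The two cameras differ by about 3–4 mm in x, so I compared the fill and wheel within each camera.
  - The side-camera network took the stand for the jar in the last picture, so the jar rests on the top view only.

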